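# Put the two-tier kitchen rack together and load it

### The job

Put the two-tier rack together and load it from the bottom up. Drop the dark tray over the four posts until it sits fully down on the foot collars, stand the red tin on it at the end nearer to you (the robot) and the yellow tin at the far end, then fit the light tray on top of the posts, fully home on their shoulders, and finally stand the blue tin on that upper tray, on either side of its handle. Set everything down upright without letting it fall, let go of it all, and leave the green tin, the mug and the amber jar where they are.

Things in the scene. Friction and masses are not known exactly. Their poses are not given: they have to be found in the camera images.
- rack: metal rack frame, fixed. Origin: its middle at counter height; x along its long side, pointing away from the robot (within 12 degrees), z up. Posts at x +-105, y +-55 mm: collar 36 mm wide up to 20 mm high (dark tray rests on it), then 20 mm wide up to a bevelled shoulder at 115 mm (light tray rests on it), then a 7 mm pin, tapered from 133 mm to its tip at 141 mm. Thin rods join the feet.
- lower_tray_grip (a point): dark wood tray, 248 x 148 mm, deck 8 mm thick, 10 mm lip, 0.26 kg, flat on the counter; 27 mm holes at x +-105, y +-55 mm. x along its long side, z up, the same after a half turn. Handle across its middle: a bar 12 mm thick (along x), 90 mm long (along y), 33 to 55 mm above the underside. This point: centre of the bar, 44 mm above the underside; 64 mm above the rack's origin when fitted.
- upper_tray_grip (a point): light wood tray, 230 x 130 mm, deck 8 mm thick, 10 mm lip, 0.26 kg, flat on the counter; 13 mm holes at x +-105, y +-55 mm (they pass only the pins). x along its long side, z up, the same after a half turn. Handle bar as on the dark tray: 12 mm thick (along x), 90 mm long (along y). This point: centre of the bar, 44 mm above the underside; 159 mm above the rack's origin when fitted.
- red_tin_center (a point): the red tin (to the dark tray, near end): a round closed storage tin with steel rims, 56 mm in diameter and 65 mm tall, about 0.18 kg, flat lid with no knob, standing upright on the counter. This point is its centre, 32.5 mm above its underside; z up. On the fitted dark tray this point is 60.5 mm above the rack's origin; the near end's middle is at x -54 mm on the rack.
- yellow_tin_center (a point): the yellow tin (to the dark tray, far end): a round closed storage tin with steel rims, 56 mm in diameter and 65 mm tall, about 0.18 kg, flat lid with no knob, standing upright on the counter. This point is its centre, 32.5 mm above its underside; z up. On the fitted dark tray this point is 60.5 mm above the rack's origin; the far end's middle is at x +54 mm on the rack.
- blue_tin_center (a point): the blue tin (to the light tray): a round closed storage tin with steel rims, 56 mm in diameter and 65 mm tall, about 0.18 kg, flat lid with no knob, standing upright on the counter. This point is its centre, 32.5 mm above its underside; z up. On the fitted light tray this point is 155.5 mm above the rack's origin; the ends' middles are at x +-54 mm on the rack.
- green_tin_center (a point): the green tin (stays where it is): a round closed storage tin with steel rims, 56 mm in diameter and 65 mm tall, about 0.18 kg, flat lid with no knob, standing upright on the counter. This point is its centre, 32.5 mm above its underside; z up.
- mug_center (a point): white mug, 80 mm in diameter, 92 mm tall, a bystander to leave alone; this point is its centre, half-way up
- jar_center (a point): amber glass jar with a steel lid, 72 mm in diameter, 110 mm tall, a bystander to leave alone; this point is its centre, half-way up

How it is judged (in metres and radians):
On the way, in this order (a step that is already met when the one before it is completed fails the run):
1. the dark tray sits fully down on the four foot collars, all four holes over their posts (z of lower_tray_grip in the frame of rack between 0.06 and 0.068 m and horizontal distance between lower_tray_grip and rack below 0.01 m and angle between the x axis of lower_tray_grip and the x axis of rack, either way round below 0.08 rad and angle between lower_tray_grip's own z axis and vertical below 0.04 rad), for 0.2 s.
2. the red tin stands on the dark tray at the end nearer to the robot and the yellow tin at the far end, the dark tray still fully down (all of step 1 and z of red_tin_center in the frame of rack between 0.0555 and 0.0655 m and x of red_tin_center in the frame of rack between -0.12 and -0.015 m and y of red_tin_center in the frame of rack between -0.06 and 0.06 m and angle between each of red_tin_center, yellow_tin_center's own z axis and vertical below 0.06 rad and z of yellow_tin_center in the frame of rack between 0.0555 and 0.0655 m and x of yellow_tin_center in the frame of rack between 0.015 and 0.12 m and y of yellow_tin_center in the frame of rack between -0.06 and 0.06 m), for 0.2 s.
3. the light tray sits fully home on the four shoulders, the tins below still in place (all of step 2 and z of upper_tray_grip in the frame of rack between 0.155 and 0.163 m and horizontal distance between upper_tray_grip and rack below 0.01 m and angle between the x axis of upper_tray_grip and the x axis of rack, either way round below 0.08 rad and angle between upper_tray_grip's own z axis and vertical below 0.04 rad), for 0.2 s.
4. the blue tin stands upright on the light tray (z of upper_tray_grip in the frame of rack between 0.155 and 0.163 m and horizontal distance between upper_tray_grip and rack below 0.01 m and angle between the x axis of upper_tray_grip and the x axis of rack, either way round below 0.08 rad and angle between upper_tray_grip's own z axis and vertical below 0.04 rad and z of blue_tin_center in the frame of rack between 0.1505 and 0.1605 m and x of blue_tin_center in the frame of rack between -0.12 and 0.12 m and y of blue_tin_center in the frame of rack between -0.06 and 0.06 m and angle between blue_tin_center's own z axis and vertical below 0.06 rad), for 0.2 s.
At the end, for the whole second after the job is handed in: Dark tray level on the collars, light tray level on the shoulders (4 mm in height, 10 mm off-centre, 0.08 rad); red tin upright on the dark tray's near end, yellow on its far end, blue on the light tray (5 mm in height); all released and at rest (all of step 2 and all of step 4 and contact force between the fingers and lower_tray below 0.05 N and contact force between the fingers and upper_tray below 0.05 N and contact force between the fingers and red_tin below 0.05 N and contact force between the fingers and yellow_tin below 0.05 N and contact force between the fingers and blue_tin below 0.05 N and linear speed of each of lower_tray, upper_tray, red_tin, yellow_tin, blue_tin below 0.02 m/s); the robot touches nothing.
It fails at once if one of the trays or the red, yellow or blue tins is let fall (it moves faster than 0.6 m/s, a fall of about 2 cm, with no finger on it) ((linear speed of lower_tray above 0.6 m/s and contact force between the fingers and lower_tray below 0.05 N) or (linear speed of upper_tray above 0.6 m/s and contact force between the fingers and upper_tray below 0.05 N) or (linear speed of red_tin above 0.6 m/s and contact force between the fingers and red_tin below 0.05 N) or (linear speed of yellow_tin above 0.6 m/s and contact force between the fingers and yellow_tin below 0.05 N) or (linear speed of blue_tin above 0.6 m/s and contact force between the fingers and blue_tin below 0.05 N)).
It fails at once if a tin is knocked over (leans more than 0.6 rad) (angle between any of red_tin_center, yellow_tin_center, blue_tin_center's own z axis and vertical above 0.6 rad).
It fails at once if the green tin, the mug or the amber jar is moved by more than 25 mm (distance of any of green_tin_center, mug_center, jar_center from where it was at the start of the episode above 0.025 m).
It also fails if it takes over 128 s, if anything falls off the work surface, if the arm or the gripper's body presses on something with over 40 N, if the wrist force passes 120 N, or if a joint passes its speed limit or range.

### The arm

A 6-joint arm with a two-finger parallel gripper is mounted at the origin on the work surface. World frame = base frame: x ahead of the robot, y to its left, z up, the work surface at z = 0. Lengths are in mm, angles in rad, forces in N, time in s.
With the tool pointing down it reaches from about 350 to 850 mm from the base axis. Payload 8.1 kg.
Tool frame: the origin (TCP) lies at the very end of the fingers, on their centre line; the grasp point (between the pads) lies 19 mm behind it (env.pinch_z is the distance from the TCP to the grasp point, in mm); z points along the fingers, y is the line along which they close (so a half turn about z gives the same grasp; the last joint's range is limited). The gripper opens to 93 mm and grips with 3 to 60 N. Pads are 15 mm wide; open, the fingers measure 128 mm over their backs; the gripper's body (75 mm by 188 mm) begins 65 mm behind the grasp point.
Start: joints at [1.156, 0.13, 1.488, -0, 1.523, -0.085], TCP at [194.291, 567.676, 218.635] pointing down, gripper open.
Joint ranges: [-2.96, 2.96], [-0.89, 2.26], [0.02, 2.5], [-1.34, 4.48], [0, 2.73], [-2.66, 2.66]. Speed limits (rad/s): [2.39, 2.39, 2.79, 3.14, 3.14, 3.14].

### API

Orientations are given as a unit quaternion [x, y, z, w].
In Python, from workcell import env gives the robot as it stands. The module is installed in compiled form; this text tells all that it offers.
- The arm moves only by the tool play_rows, never from a script. Its argument "motion" is a list of rows, each a list of 7 numbers: the turn, a rotation vector about the tool's x, y, z in degrees, then the shift along the tool's x, y, z in m, then the gripper's target within -1 to 1 (fully open at 1, half-way at 0, shut at -1). In form: [[ax, ay, az, tx, ty, tz, jaw], ...]. A call has 1 to 12 rows; each row shifts and turns the commanded pose from where the row before left it, along the tool's axes as they then stand; what a row does not reach is not made up. A row lasts 1/10 s, in which the tool goes at most 50 mm and 8.59 degrees, less where a joint would pass 70% of its speed; a pose out of reach is approached as far as the arm can. A call with a gripper value outside its range is refused whole. The fingers move at their own pace and stop on an object; "newtons" is the grip in N (left out, the last holds). Time passes only in rows, so rows that do not move let the fingers close. It gives the time, the measured TCP pose, the force, the opening and the grip force at its end, in the units of the state.
- env.get_state(): the state, without advancing time (a new reading comes with each control period).
- env.camera(name): name is "scene" or "top"; returns a dict with "frame" (384x512x3 uint8, red, green, blue), "K" (3x3 intrinsics, pixels), "rvec" (rotation vector, rad) and "tvec" (3), from world to camera coordinates, as OpenCV has them. Camera axes: x right, y down, z forward; pixel columns grow to the right and rows downward; lengths in mm; the calibration is good to about 2 mm. A picture is of the moment at which its call begins. There is no depth.
- env.finish_job(): hands the job in; it is judged then, once.
The state is a dict: "t": time; "q": joint angles; "dq": joint speeds; "joint_torque": joint torques, N m; "ee_pos": TCP position; "ee_rot": TCP orientation; "contact_force": force on the tool from outside, world axes, zero at the start; "torque": the same for the moment, N m; "opening": finger opening in mm; "grasp_force": force on a finger pad.
Only numpy, scipy, OpenCV 4.12 (cv2) and the standard library are available. Lean on these libraries where they do the work, as an engineer would, in place of code of your own. Each camera call takes 0.05 s, during which the arm holds its last target. There are 200 camera calls.

## Working session

There is one attempt and no reset: what is moved stays moved. The work goes in short steps, Python scripts to look and compute and a tool call to move; the robot and the scene stay as the last step left them, time stands still between calls to the robot, and variables do not carry over. Pictures are saved under pics/ and viewed, at most 14 in all, crops included, and the job is handed in when it is done.

Besides the shell and the picture viewer there is one more tool, called after "Emit:" as a command line: name --pt "numbers of a row" for each row, then --argument value for the rest. play_rows: Moves the arm, as the interface text tells. Its arguments: {"type":"object","properties":{"motion":{"type":"array"},"newtons":{"type":"number"}},"required":["motion"]}

```bash
mkdir -p pics
cat > h.py <<'E'
import numpy as np, cv2
from workcell import env
def cam(n,save=None):
    c=env.camera(n)
    if save: cv2.imwrite('pics/'+save,c['frame'][:,:,::-1])
    return c
def ray(c,uv,z):
    R=cv2.Rodrigues(np.array(c['rvec'],float))[0];t=np.array(c['tvec'],float).ravel()
    d=R.T@np.linalg.inv(c['K'])@np.array([uv[0],uv[1],1.]);o=-R.T@t
    return o+d*(z-o[2])/d[2]
def proj(c,p):
    return cv2.projectPoints(np.array(p,float).reshape(-1,3),np.array(c['rvec'],float),np.array(c['tvec'],float),np.array(c['K'],float),None)[0].reshape(-1,2)
E
python3 - <<'E'
from h import *
for n in('top','scene'):
    c=cam(n,n+'0.png');R=cv2.Rodrigues(np.array(c['rvec'],float))[0]
    print(n,c['K'][0][0],-R.T@np.array(c['tvec']).ravel(),R[2])
    cv2.imwrite('pics/%s0b.png'%n,cv2.resize(c['frame'][:,:,::-1],(800,600),interpolation=cv2.INTER_CUBIC))
s=env.get_state();print(s);print(env.pinch_z)
E
```

```text
top 458.54734004066654 [ 481.03128474  -18.53433789 1352.81447486] [ 0.06842717  0.0249731  -0.99734351]
scene 386.38676763885934 [1117.71394236 -333.63449285  863.53711646] [-0.54746014  0.33455529 -0.76704638]
{'t': 0.1, 'q': array([ 1.15559777e+00,  1.31122018e-01,  1.48917436e+00, -1.78303592e-05,
        1.52302426e+00, -8.54371760e-02]), 'dq': array([-3.79980366e-04, -2.01555175e-03, -4.64684927e-03,  6.74900181e-06,
        2.33091604e-03,  2.88669953e-05]), 'joint_torque': array([ 1.80771884e-03, -5.61337709e+01, -4.93096304e+01,  7.70818535e-02,
        2.91570404e-02, -4.87880789e-05]), 'ee_pos': array([194.08231119, 567.1832479 , 217.66844971]), 'ee_rot': array([ 1.64134151e-01,  9.86437648e-01, -8.39272452e-04, -2.05394543e-04]), 'contact_force': array([ 1.30686668,  0.10642041, -0.40196176]), 'torque': array([-0.0303006 ,  0.02056173, -0.01138237]), 'grasp_force': 0.0, 'opening': 92.68279685536}
18.8
```

View pics/top0b.png

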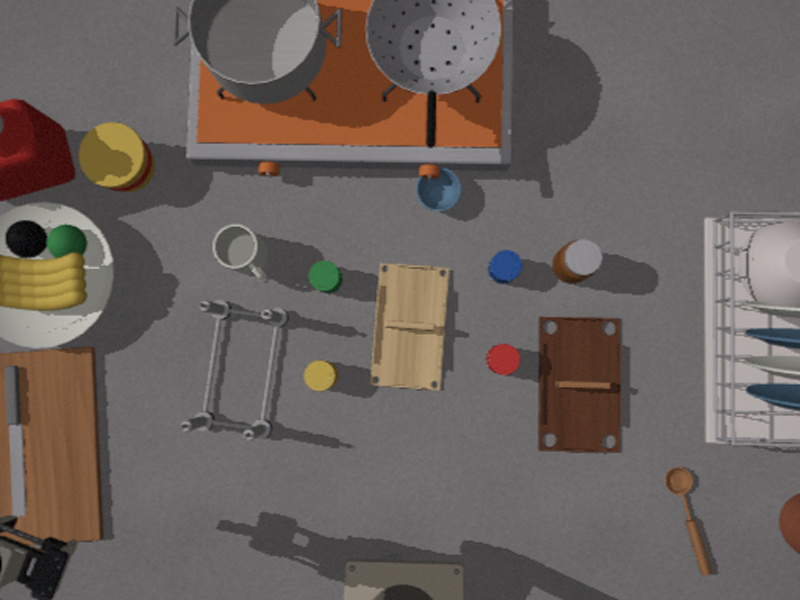

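View pics/scene0b.png

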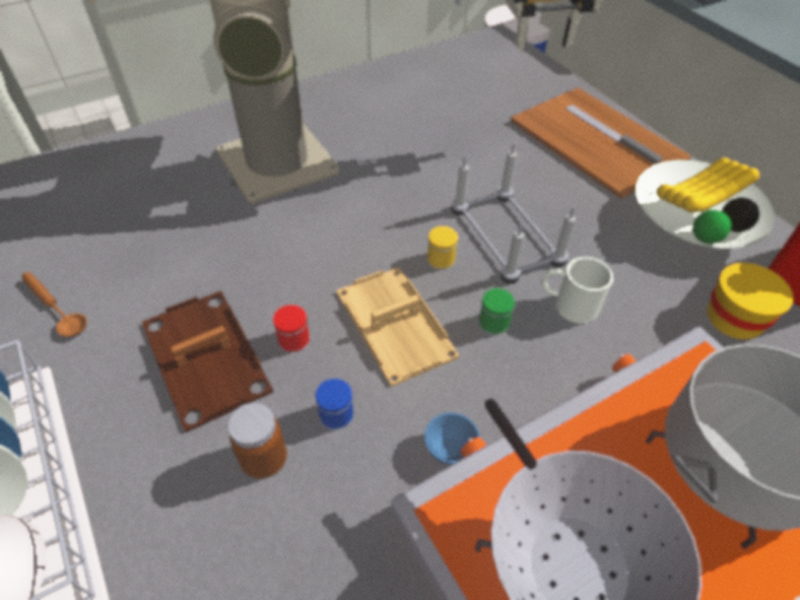

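The top view (800x600) shows the rack at about (245,370), light tray (412,328), dark tray (580,385), red (503,359), yellow (320,376), blue (505,266), green (325,277), mug (236,248) and jar (583,262). Next I'll measure these and take close crops of the rack.

```bash
cat >> h.py <<'E'
def comp(m,near=None):
    n,l,s,ce=cv2.connectedComponentsWithStats(m.astype(np.uint8),connectivity=8)
    i=1+np.argmax(s[1:,4]) if near is None else min((k for k in range(1,n) if s[k,4]>30),key=lambda k:np.hypot(*(ce[k]-near)))
    return (l==i),ce[i],s[i]
HUE={'red':(174,6),'yellow':(18,32),'blue':(108,125),'green':(50,80)}
def cmask(c,col):
    h,s,v=cv2.split(cv2.cvtColor(c['frame'],cv2.COLOR_RGB2HSV));a,b=HUE[col]
    hm=(h>=a)&(h<=b) if a<b else (h>=a)|(h<=b)
    return hm&(s>130)&(v>50)
def tri(c1,p1,c2,p2):
    P=[]
    for c in(c1,c2):
        R=cv2.Rodrigues(np.array(c['rvec'],float))[0];P.append(np.array(c['K'],float)@np.c_[R,np.array(c['tvec'],float).ravel()])
    X=cv2.triangulatePoints(P[0],P[1],np.array(p1,float),np.array(p2,float)).ravel();return X[:3]/X[3]
E
python3 - <<'E'
from h import *
T=cam('top');S=cam('scene');f=.64
top={'red':(503,359),'yellow':(320,376),'blue':(505,266),'green':(325,277)}
sc={'red':(292,328),'yellow':(443,247),'blue':(335,402),'green':(497,310)}
for k in top:
    m,p,s=comp(cmask(T,k),np.array(top[k])*f);m2,p2,s2=comp(cmask(S,k),np.array(sc[k])*f)
    print(k,p.round(1),s[2:],p2.round(1),s2[2:],'top@40',ray(T,p,40).round(1),'scene@32',ray(S,p2,32).round(1),'tri',tri(T,p,S,p2).round(1))
for n,p,z in(('mug',(236,245),92),('jar',(583,257),110)): print(n,ray(T,np.array(p)*f,z).round(0))
hsv=cv2.cvtColor(T['frame'],cv2.COLOR_RGB2HSV);h,s,v=cv2.split(hsv)
wood=(h<25)&(s>60)
for n,p in(('dark',(580,385)),('light',(412,328))):
    m,ce,st=comp(wood&((v<130) if n=='dark' else (v>130)),np.array(p)*f)
    m=cv2.morphologyEx(m.astype(np.uint8),cv2.MORPH_CLOSE,np.ones((5,5)))
    cn=max(cv2.findContours(m,0,1)[0],key=cv2.contourArea)
    pts=np.array([ray(T,q[0],14)[:2] for q in cn],np.float32);print(n,cv2.minAreaRect(pts))
# crops
a=cv2.resize(T['frame'][180:290,105:195,::-1],None,fx=6.5/1.3,fy=5,interpolation=cv2.INTER_CUBIC)
b=cv2.resize(S['frame'][85:185,275:385,::-1],None,fx=5,fy=5,interpolation=cv2.INTER_CUBIC)
cv2.imwrite('pics/rt.png',a);cv2.imwrite('pics/rs.png',b)
a=cv2.resize(T['frame'][165:295,235:405,::-1],None,fx=4.6,fy=4.6,interpolation=cv2.INTER_CUBIC);cv2.imwrite('pics/trays.png',a)
E
```

```text
red [321.9 229.6] [ 22  20 327] [186.2 209.1] [ 23  29 508] top@40 [ 486. -173.   40.] scene@32 [ 481.  -171.6   32. ] tri [ 486.  -173.    38.7]
yellow [205.1 239.8] [ 21  19 313] [282.7 157.4] [ 19  26 393] top@40 [449.  159.6  40. ] scene@32 [444.4 160.6  32. ] tri [448.4 159.3  36.3]
blue [322.9 170.1] [ 21  21 326] [213.9 256.8] [ 23  30 520] top@40 [ 656.8 -173.5   40. ] scene@32 [ 650.1 -172.    32. ] tri [ 656.3 -173.6   42.5]
green [207.5 176.1] [ 19  19 262] [318.8 192.7] [ 19  16 227] top@40 [632.4 158.4  40. ] scene@32 [612.2 173.3  32. ] tri [629.9 155.6  61.1]
mug [677. 311.  92.]
jar [ 665. -301.  110.]
dark ((443.3409118652344, -318.14031982421875), (247.54409790039062, 149.9431915283203), 0.5853499174118042)
light ((544.23388671875, 0.1645050048828125), (130.5041961669922, 230.00894165039062), 86.82343292236328)
```

View pics/rt.png

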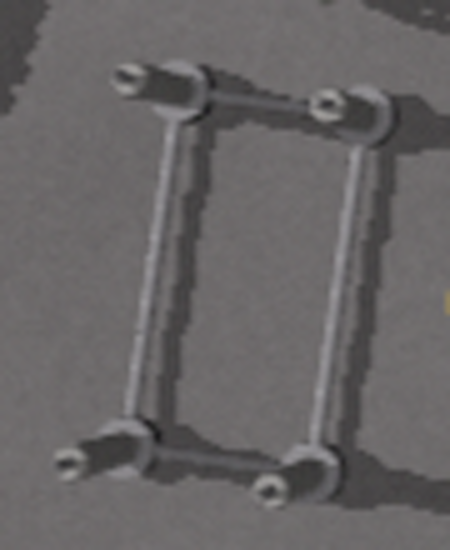

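View pics/rs.png

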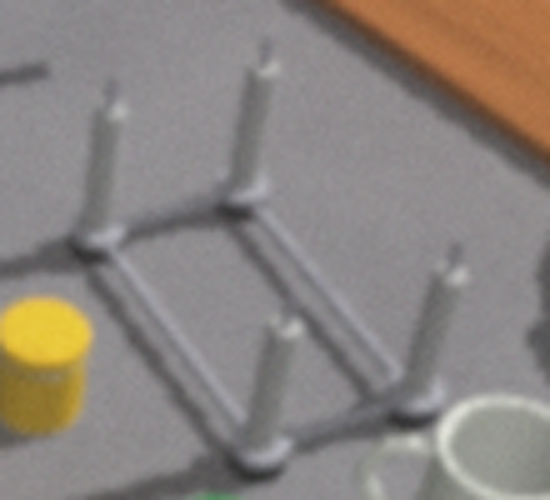

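View pics/trays.png

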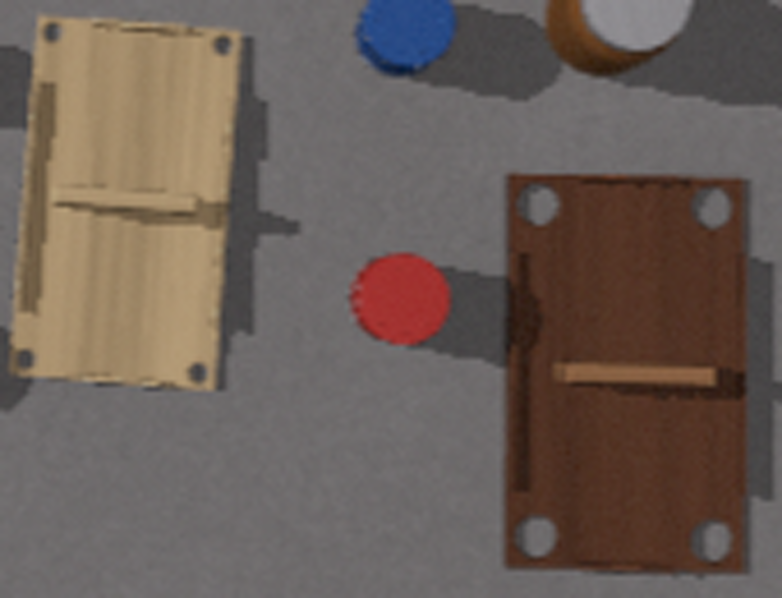

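The crop shows the four shoulder rings at crop pixels (129,79), (329,105), (69,464) and (270,491). The scene crop shows the shoulders at (116,107), (265,65), (287,327) and (454,273). The tray holes are clear at the corners.

Run:
```python
from h import *
T=cam('top');S=cam('scene')
def cr(p,o,f): return (np.array(p,float)+.5)/f-.5+np.array(o)
def fit(P):  # order: far-left, far-right, near-left, near-right
    P=np.array(P)[:,:2];c=P.mean(0);x=(P[0]+P[1]-P[2]-P[3])/2;y=(P[0]+P[2]-P[1]-P[3])/2
    print(c.round(1),'Lx',np.hypot(*x).round(1),'Ly',np.hypot(*y).round(1),'ang',np.degrees([np.arctan2(x[1],x[0]),np.arctan2(-y[0],y[1])]).round(2))
pt=[cr(p,(105,180),5) for p in((129,79),(329,105),(69,464),(270,491))]
fit([ray(T,p,115) for p in pt])
fit([ray(T,cr(p,(105,180),5),20) for p in((184,90),(369,116),(129,447),(314,472))])
ps=[cr(p,(275,85),5) for p in((454,273),(287,327),(265,65),(116,107))]
fit([ray(S,p,115) for p in ps])
for a,b in zip(pt,ps): print(tri(T,a,S,b).round(1))
for n,P in(('dark',((539,205),(714,208),(537,537),(714,541))),('light',((52,32),(223,44),(25,359),(198,373)))):
    print(n);fit([ray(T,cr(p,(235,165),4.6),5) for p in P])
for n,P in(('dark bar',((556,373),(717,377))),('light bar',((55,195),(197,204)))): print(n,[ray(T,cr(p,(235,165),4.6),55).round(1) for p in P])
from scipy.spatial.transform import Rotation as Ro
print(Ro.from_quat(env.get_state()['ee_rot']).as_matrix().round(3))
```

```text
[456.4 314.4] Lx 210.0 Ly 110.4 ang [-6.56 -6.08]
[457.1 310.9] Lx 209.1 Ly 109.6 ang [-6.63 -6.41]
[456.2 314.6] Lx 211.4 Ly 109.5 ang [-6.87 -6.02]
[566.7 357.7 114.5]
[554.7 247.4 114.2]
[357.7 380.6 115.7]
[346.7 271.9 116.3]
dark
[ 443.5 -319.1] Lx 209.4 Ly 110.7 ang [0.19 0.25]
light
[5.444e+02 5.000e-01] Lx 210.6 Ly 110.3 ang [-3.23 -3.04]
dark bar [array([ 443.1, -265.6,   55. ]), array([ 443.1, -363. ,   55. ])]
light bar [array([544.9,  42.7,  55. ]), array([541.3, -44.9,  55. ])]
[[-0.946  0.324 -0.   ]
 [ 0.324  0.946 -0.001]
 [ 0.    -0.001 -1.   ]]
```

Emit:
play_rows --pt "0 0 7.9 0 0 0 1" --pt "0 0 7.9 0 0 0 1" --pt "0 0 7.9 0 0 0 1" --pt "0 0 7.9 0 0 0 1" --pt "0 0 7.9 0 0 0 1" --pt "0 0 7.9 0 0 0 1" --pt "0 0 7.9 0 0 0 1" --pt "0 0 7.9 0 0 0 1" --pt "0 0 7.7 0 0 0 1" --pt "0 0 0 -0.032 0.029 0 1" --pt "0 0 0 -0.032 0.029 0 1" --pt "0 0 0 -0.032 0.029 0 1" --newtons 40

```text
t: 1.5
ee_pos: [282.1, 471.0, 218.5]
ee_rot: [0.705, 0.709, -0.0, 0.0]
contact_force: [0.2, 0.4, 0.2]
opening: 93.2
grasp_force: 0.0
```

Emit:
play_rows --pt "0 0 0 -0.032 0.029 0 1" --pt "0 0 0 -0.032 0.029 0 1" --pt "0 0 0 -0.032 0.029 0 1" --pt "0 0 0 -0.032 0.029 0 1" --pt "0 0 0 -0.032 0.029 0 1" --pt "0 0 0 -0.032 0.029 0 1" --pt "0 0 0 -0.032 0.029 0 1" --pt "0 0 0 -0.044 -0.003 0 1" --pt "0 0 0 -0.044 -0.003 0 1" --pt "0 0 0 -0.044 -0.003 0 1" --pt "0 0 0 -0.044 -0.003 0 1" --pt "0 0 0 -0.044 -0.003 0 1"

```text
t: 2.7
ee_pos: [470.8, 27.0, 218.8]
ee_rot: [0.706, 0.708, 0.0, 0.0]
contact_force: [1.1, -0.1, 0.7]
opening: 92.9
grasp_force: 0.0
```

```bash
cat >> h.py <<'E'
def go(x,y,z,psi,grip=True):
    """tool-axis deltas to target TCP; psi deg = world angle of tool y"""
    from scipy.spatial.transform import Rotation as Ro
    s=env.get_state();R=Ro.from_quat(s['ee_rot']).as_matrix()
    cur=np.degrees(np.arctan2(R[1,1],R[0,1]));az=cur-psi
    a=np.radians(psi);ty=np.array([np.cos(a),np.sin(a),0]);tx=np.array([-ty[1],ty[0],0])
    d=np.array([x,y,z])-s['ee_pos']
    print('t',round(s['t'],1),'tcp',s['ee_pos'].round(1),'psi',cur.round(2),'tilt',R[:2,2].round(4),'F',s['contact_force'].round(1),'open',s['opening'].round(1),'g',round(s['grasp_force'],1))
    print(' az %.2f then shift'%az,(tx@d).round(1),(ty@d).round(1),(-d[2]).round(1))
E
python3 -c "
from h import *
go(443.4,-318.8,25,0.2)"
```

```text
Traceback (most recent call last):
  File "h.py", line 34, in go
    print('t',round(s['t'],1),'tcp',s['ee_pos'].round(1),'psi',cur.round(2),'tilt',R[:2,2].round(4),'F',s['contact_force'].round(1),'open',s['opening'].round(1),'g',round(s['grasp_force'],1))
                                                                                                                                           ^^^^^^^^^^^^^^^^^^
AttributeError: 'float' object has no attribute 'round'
```

Emit:
play_rows --pt "0 0 0 -0.043 -0.003 0 1" --pt "0 0 0 -0.043 -0.003 0 1" --pt "0 0 0 -0.043 -0.003 0 1" --pt "0 0 0 -0.043 -0.003 0 1" --pt "0 0 0 -0.043 -0.003 0 1" --pt "0 0 0 -0.043 -0.003 0 1" --pt "0 0 0 -0.043 -0.003 0 1" --pt "0 0 0 -0.042 -0.003 0 1" --pt "0 0 0 0 0 0.04 1" --pt "0 0 0 0 0 0.04 1" --pt "0 0 0 0 0 0 1" --pt "0 0 0 0 0 0 1"

```text
t: 3.9
ee_pos: [448.0, -313.9, 138.6]
ee_rot: [0.706, 0.708, -0.0, -0.001]
contact_force: [1.2, 0.5, 0.4]
opening: 92.9
grasp_force: 0.0
```

```bash
sed -i "s/s\['opening'\].round(1)/round(float(s['opening']),1)/" h.py; python3 -c "
from h import *
go(443.4,-318.8,25,0.2)"
```

```text
t 3.9 tcp [ 448.  -313.9  138.6] psi 0.21 tilt [-0.0015  0.0013] F [1.2 0.5 0.4] open 92.9 g 0.0
 az 0.01 then shift -4.8 -4.6 113.6
```

Emit:
play_rows --pt "0 0 0 -0.005 -0.005 0.03 1" --pt "0 0 0 0 0 0.03 1" --pt "0 0 0 0 0 0.03 1" --pt "0 0 0 0 0 0.023 1" --pt "0 0 0 0 0 0 1" --pt "0 0 0 0 0 0 -1" --pt "0 0 0 0 0 0 -1" --pt "0 0 0 0 0 0 -1" --pt "0 0 0 0 0 0 -1" --pt "0 0 0 0 0 0 -1" --pt "0 0 0 0 0 0 -1" --pt "0 0 0 0 0 0 -1"

```text
t: 5.1
ee_pos: [443.4, -319.4, 25.6]
ee_rot: [0.706, 0.708, 0.0, -0.0]
contact_force: [-0.5, -0.3, 0.6]
opening: 41.3
grasp_force: 0.0
```

```bash
python3 -c "
from h import *
go(443.4,-318.8,225,0.2)"
```

```text
t 5.1 tcp [ 443.4 -319.4   25.6] psi 0.2 tilt [-0.0001  0.0001] F [-0.5 -0.3  0.6] open 41.3 g 0.0
 az 0.00 then shift 0.6 -0.0 -199.4
```

Emit:
play_rows --pt "0 0 0 0 0 0 -1" --pt "0 0 0 0 0 0 -1" --pt "0 0 0 0 0 0 -1" --pt "0 0 0 0 0 0 -1" --pt "0 0 0 0 0 0 -1" --pt "0 0 0 0 0 0 -1" --pt "0 0 0 0 0 0 -1" --pt "0 0 0 0 0 -0.01 -1" --pt "0 0 0 0 0 -0.03 -1" --pt "0 0 0 0 0 -0.04 -1" --pt "0 0 0 0 0 -0.04 -1" --pt "0 0 0 0 0 -0.04 -1"

```text
t: 6.3
ee_pos: [443.2, -319.1, 187.6]
ee_rot: [0.706, 0.708, 0.0, -0.0]
contact_force: [1.1, 0.0, -2.2]
opening: 11.5
grasp_force: 40.0
```

```bash
python3 -c "
from h import *
go(456.4,313.8,245,-6.45)"
```

```text
t 6.3 tcp [ 443.2 -319.1  187.6] psi 0.21 tilt [-0.      0.0001] F [ 1.1  0.  -2.2] open 11.5 g 40.0
 az 6.66 then shift 630.4 -57.9 -57.4
```

Emit:
play_rows --pt "0 0 3.3 0 0 -0.02 -1" --pt "0 0 3.35 0 0 -0.03 -1" --pt "0 0 0 0.02 -0.002 -0.007 -1" --pt "0 0 0 0.04 -0.004 0 -1" --pt "0 0 0 0.04 -0.004 0 -1" --pt "0 0 0 0.04 -0.004 0 -1" --pt "0 0 0 0.04 -0.004 0 -1" --pt "0 0 0 0.04 -0.004 0 -1" --pt "0 0 0 0.04 -0.004 0 -1" --pt "0 0 0 0.04 -0.004 0 -1" --pt "0 0 0 0.04 -0.004 0 -1" --pt "0 0 0 0.04 -0.004 0 -1"

```text
t: 7.5
ee_pos: [447.9, 64.1, 243.3]
ee_rot: [0.746, 0.666, 0.0, 0.0]
contact_force: [0.6, -0.1, -1.6]
opening: 11.8
grasp_force: 40.0
```

Emit:
play_rows --pt "0 0 0 0.04 -0.004 0 -1" --pt "0 0 0 0.04 -0.004 0 -1" --pt "0 0 0 0.04 -0.004 0 -1" --pt "0 0 0 0.04 -0.004 0 -1" --pt "0 0 0 0.04 -0.003 0 -1" --pt "0 0 0 0.03 -0.003 0 -1" --pt "0 0 0 0.015 0 0 -1" --pt "0 0 0 0.005 0 0 -1" --pt "0 0 0 0 0 0 -1" --pt "0 0 0 0 0 0 -1"

```text
t: 8.5
ee_pos: [454.8, 312.1, 242.7]
ee_rot: [0.746, 0.666, -0.0, 0.0]
contact_force: [0.3, 0.2, -3.0]
opening: 11.7
grasp_force: 40.0
```

```bash
python3 -c "
from h import *
go(456.4,313.8,192,-6.45)
T=cam('top','t1.png');S=cam('scene','s1.png')
a=cv2.resize(T['frame'][150:310,70:230,::-1],None,fx=3.6,fy=3.6,interpolation=cv2.INTER_CUBIC);
cv2.imwrite('pics/t1c.png',a)
b=cv2.resize(S['frame'][20:180,240:400,::-1],None,fx=3.6,fy=3.6,interpolation=cv2.INTER_CUBIC);
cv2.imwrite('pics/s1c.png',b)
"
```

```text
t 8.5 tcp [454.8 312.1 242.7] psi -6.5 tilt [-0.0001 -0.0006] F [ 0.3  0.2 -3. ] open 11.7 g 40.0
 az -0.05 then shift 1.8 1.4 50.7
```

View pics/t1c.png

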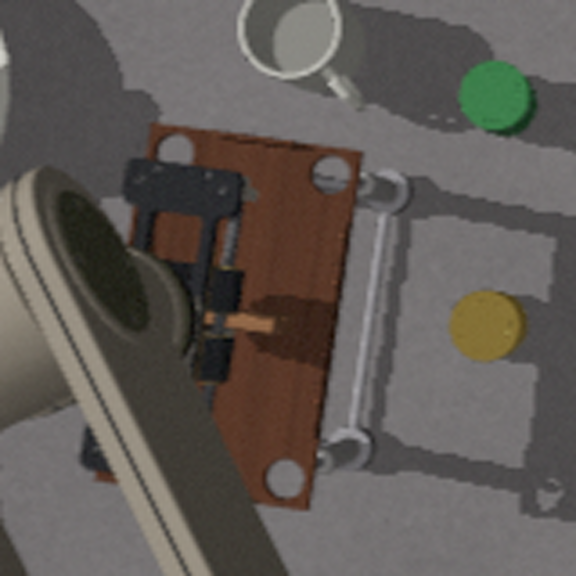

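The top crop shows the held tray with holes at (175,150), (332,174) and (286,479), so I can measure the tray in the hand.

```bash
python3 -c "
from h import *
T=cam('top')
q=[ray(T,(np.array(p)+.5)/3.6-.5+np.array([70,150]),222)[:2] for p in((175,150),(332,174),(286,479))]
x=q[1]-q[2];y=q[0]-q[1];c=(q[0]+q[2])/2
print(c,np.hypot(*x),np.hypot(*y),np.degrees([np.arctan2(x[1],x[0]),np.arctan2(-y[0],y[1])]))
print(env.get_state()['ee_pos'])"
```

```text
[457.0653722  312.73112945] 210.39798440541534 110.81106901840901 [-6.45293102 -7.39968772]
[454.83752273 312.24297739 242.84602313]
```

Emit:
play_rows --pt "0 0 0 0.0015 0.0003 0.02 -1" --pt "0 0 0 0 0 0.03 -1" --pt "0 0 0 0 0 0.02 -1" --pt "0 0 0 0 0 0.02 -1" --pt "0 0 0 0 0 0.01 -1" --pt "0 0 0 0 0 0.005 -1" --pt "0 0 0 0 0 0.005 -1" --pt "0 0 0 0 0 0 -1"

```text
t: 9.45
ee_pos: [455.2, 314.7, 132.9]
ee_rot: [0.746, 0.666, 0.0, 0.0]
contact_force: [-1.4, -0.6, -2.7]
opening: 11.4
grasp_force: 40.0
```

```bash
python3 -c "
from h import *
go(456.4,313.8,45.6,-6.45); print(env.get_state()['torque'])"
```

```text
t 9.4 tcp [455.2 314.7 132.9] psi -6.46 tilt [0.0003 0.0001] F [-1.4 -0.6 -2.7] open 11.4 g 40.0
 az -0.01 then shift -0.8 1.3 87.3
[-0.05379648  0.0921403  -0.05951295]
```

Emit:
play_rows --pt "0 0 0 0 0 0.015 -1" --pt "0 0 0 0 0 0.02 -1" --pt "0 0 0 0 0 0.02 -1" --pt "0 0 0 0 0 0.015 -1" --pt "0 0 0 0 0 0.01 -1" --pt "0 0 0 0 0 0.004 -1" --pt "0 0 0 0 0 0.002 -1" --pt "0 0 0 0 0 0.001 -1" --pt "0 0 0 0 0 0 -1" --pt "0 0 0 0 0 0 -1"

```text
t: 10.45
ee_pos: [455.5, 315.0, 46.4]
ee_rot: [0.746, 0.666, 0.001, 0.0]
contact_force: [-0.1, -0.5, -2.0]
opening: 11.8
grasp_force: 40.0
```

```bash
python3 -c "
from h import *
go(456.4,313.8,45.6,-6.45); print(env.get_state()['torque'])"
```

```text
t 10.4 tcp [455.5 315.   46.4] psi -6.45 tilt [0.001  0.0006] F [-0.1 -0.5 -2. ] open 11.8 g 40.0
 az 0.00 then shift -1.1 1.0 0.8
[-0.05629948  0.05905546  0.00586277]
```

Emit:
play_rows --pt "0 0 0 0 0 0.001 -1" --pt "0 0 0 0 0 0.0005 -1" --pt "0 0 0 0 0 0 -1" --pt "0 0 0 0 0 0 1" --pt "0 0 0 0 0 0 1" --pt "0 0 0 0 0 0 1" --pt "0 0 0 0 0 0 1" --pt "0 0 0 0 0 -0.02 1" --pt "0 0 0 0 0 -0.04 1" --pt "0 0 0 0 0 -0.05 1" --pt "0 0 0 0 0 -0.05 1" --pt "0 0 0 0 0 0 1"

```text
t: 11.65
ee_pos: [459.0, 317.0, 213.3]
ee_rot: [0.746, 0.666, 0.007, 0.001]
contact_force: [1.2, 0.6, 0.9]
opening: 79.3
grasp_force: 0.0
```

```bash
python3 -c "
from h import *
go(485,-172.5,230,-6.45)
S=cam('scene');b=cv2.resize(S['frame'][70:200,260:400,::-1],None,fx=4,fy=4,interpolation=cv2.INTER_CUBIC);
cv2.imwrite('pics/s2c.png',b)
"
```

```text
t 11.7 tcp [459.  317.  213.3] psi -6.45 tilt [0.012  0.0068] F [1.2 0.6 0.9] open 79.3 g 0.0
 az 0.00 then shift -483.5 80.9 -16.7
```

View pics/s2c.png

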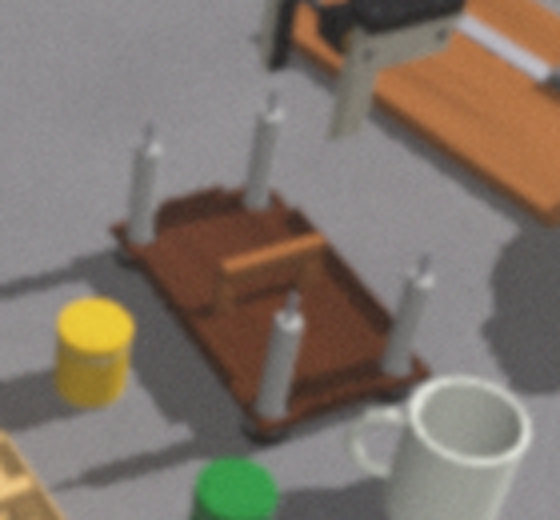

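The tray sits level on the collars with all four posts through its holes, and the yellow tin is at crop (95,350). Yellow tin next: turn the tool by −90°.

Emit:
play_rows --pt "0 0 -8.2 0 0 0 1" --pt "0 0 -8.2 0 0 0 1" --pt "0 0 -8.2 0 0 0 1" --pt "0 0 -8.2 0 0 0 1" --pt "0 0 -8.2 0 0 0 1" --pt "0 0 -8.2 0 0 0 1" --pt "0 0 -8.2 0 0 0 1" --pt "0 0 -8.2 0 0 0 1" --pt "0 0 -8.2 0 0 0 1" --pt "0 0 -8.2 0 0 0 1" --pt "0 0 -8 0 0 0 1" --pt "0 0 0 0 0 0 1"

```text
t: 12.9
ee_pos: [454.4, 314.4, 202.5]
ee_rot: [0.055, 0.998, -0.001, -0.001]
contact_force: [-0.1, -1.1, 0.4]
opening: 93.2
grasp_force: 0.0
```

```bash
python3 -c "
from h import *
go(446.5,158.5,120,83.55)"
```

```text
t 12.9 tcp [454.4 314.4 202.5] psi 83.69 tilt [-0.002  -0.0012] F [-0.1 -1.1  0.4] open 93.2 g 0.0
 az 0.14 then shift -9.7 -155.8 82.5
```

Emit:
play_rows --pt "0 0 0 -0.0024 -0.039 0 1" --pt "0 0 0 -0.0024 -0.039 0 1" --pt "0 0 0 -0.0024 -0.039 0 1" --pt "0 0 0 -0.0024 -0.039 0 1" --pt "0 0 0 0 0 0.04 1" --pt "0 0 0 0 0 0.04 1" --pt "0 0 0 0 0 0 1" --pt "0 0 0 0 0 0 1"

```text
t: 13.7
ee_pos: [446.1, 158.5, 123.7]
ee_rot: [0.057, 0.998, -0.0, -0.001]
contact_force: [0.4, 0.1, 1.1]
opening: 93.1
grasp_force: 0.0
```

```bash
python3 -c "
from h import *
go(446.5,158.5,28.5,83.55)"
```

```text
t 13.7 tcp [446.1 158.5 123.7] psi 83.42 tilt [-0.0027 -0.0006] F [0.4 0.1 1.1] open 93.1 g 0.0
 az -0.13 then shift -0.4 0.0 95.2
```

Emit:
play_rows --pt "0 0 0 0 0 0.03 1" --pt "0 0 0 0 0 0.03 1" --pt "0 0 0 0 0 0.025 1" --pt "0 0 0 0 0 0.01 1" --pt "0 0 0 0 0 0 1" --pt "0 0 0 0 0 0 -1" --pt "0 0 0 0 0 0 -1" --pt "0 0 0 0 0 0 -1" --pt "0 0 0 0 0 0 -1" --pt "0 0 0 0 0 0 -1" --pt "0 0 0 0 0 0 -1" --pt "0 0 0 0 0 0 -1" --newtons 20

```text
t: 14.9
ee_pos: [447.4, 158.8, 29.6]
ee_rot: [0.056, 0.998, 0.0, 0.0]
contact_force: [-0.1, 0.2, 3.3]
opening: 55.6
grasp_force: 20.0
```

Emit:
play_rows --pt "0 0 0 0 0 0 -1" --pt "0 0 0 0 0 0 -1" --pt "0 0 0 0 0 -0.01 -1" --pt "0 0 0 0 0 -0.03 -1" --pt "0 0 0 0 0 -0.04 -1" --pt "0 0 0 0 0 -0.04 -1" --pt "0 0 0 0 0 -0.04 -1" --pt "0 0 0 0 0 -0.03 -1" --pt "0 0 0 0 0 0 -1"

```text
t: 15.8
ee_pos: [449.5, 159.2, 224.7]
ee_rot: [0.056, 0.998, 0.001, 0.004]
contact_force: [1.0, 0.2, -1.7]
opening: 55.9
grasp_force: 20.0
```

```bash
python3 -c "
from h import *
go(509.5,308.4,220,83.55)"
```

```text
t 15.8 tcp [449.5 159.2 224.7] psi 83.55 tilt [0.0081 0.0017] F [ 1.   0.2 -1.7] open 55.9 g 20.0
 az 0.00 then shift -42.9 155.0 4.7
```

Emit:
play_rows --pt "0 0 0 -0.009 0.031 0 -1" --pt "0 0 0 -0.009 0.031 0 -1" --pt "0 0 0 -0.009 0.031 0 -1" --pt "0 0 0 -0.009 0.031 0 -1" --pt "0 0 0 -0.009 0.031 0 -1" --pt "0 0 0 0 0 0 -1" --pt "0 0 0 0 0 0 -1" --pt "0 0 0 0 0 0 -1"

```text
t: 16.6
ee_pos: [508.5, 306.7, 218.0]
ee_rot: [0.056, 0.998, -0.001, -0.001]
contact_force: [-0.5, 0.4, -1.8]
opening: 55.8
grasp_force: 20.0
```

```bash
python3 -c "
from h import *
go(509.5,308.4,57.5,83.55)"
```

```text
t 16.6 tcp [508.5 306.7 218. ] psi 83.54 tilt [-0.0018 -0.0013] F [-0.5  0.4 -1.8] open 55.8 g 20.0
 az -0.01 then shift -0.8 1.8 160.5
```

Emit:
play_rows --pt "0 0 0 -0.0008 0.002 0.03 -1" --pt "0 0 0 0 0 0.03 -1" --pt "0 0 0 0 0 0.03 -1" --pt "0 0 0 0 0 0.03 -1" --pt "0 0 0 0 0 0.02 -1" --pt "0 0 0 0 0 0.01 -1" --pt "0 0 0 0 0 0.005 -1" --pt "0 0 0 0 0 0 -1" --pt "0 0 0 0 0 0 -1"

```text
t: 17.5
ee_pos: [511.1, 309.8, 65.7]
ee_rot: [0.056, 0.998, 0.001, 0.001]
contact_force: [-0.3, -0.9, -2.3]
opening: 55.8
grasp_force: 20.0
```

```bash
python3 -c "
from h import *
go(509.5,308.4,57.5,83.55)"
```

```text
t 17.5 tcp [511.1 309.8  65.7] psi 83.54 tilt [0.002 0.001] F [-0.3 -0.9 -2.3] open 55.8 g 20.0
 az -0.01 then shift 1.5 -1.6 8.2
```

Emit:
play_rows --pt "0 0 0 0 0 0.003 -1" --pt "0 0 0 0 0 0.002 -1" --pt "0 0 0 0 0 0.001 -1" --pt "0 0 0 0 0 0.001 -1" --pt "0 0 0 0 0 0 -1" --pt "0 0 0 0 0 0 -1"

```text
t: 18.1
ee_pos: [510.3, 309.6, 57.6]
ee_rot: [0.056, 0.998, 0.0, 0.0]
contact_force: [-1.6, -1.5, 3.3]
opening: 55.9
grasp_force: 20.0
```

```bash
python3 -c "
from h import *
go(509.5,308.4,57.5,83.55)"
```

```text
t 18.1 tcp [510.3 309.6  57.6] psi 83.56 tilt [0.0002 0.    ] F [-1.6 -1.5  3.3] open 55.9 g 20.0
 az 0.01 then shift 0.6 -1.3 0.1
```

Emit:
play_rows --pt "0 0 0 0 0 0 1" --pt "0 0 0 0 0 0 1" --pt "0 0 0 0 0 0 1" --pt "0 0 0 0 0 0 1" --pt "0 0 0 0 0 0 1" --pt "0 0 0 0 0 -0.01 1" --pt "0 0 0 0 0 -0.03 1" --pt "0 0 0 0 0 -0.04 1" --pt "0 0 0 0 0 -0.04 1" --pt "0 0 0 0 0 -0.04 1" --pt "0 0 0 0 0 0 1"

```text
t: 19.2
ee_pos: [513.5, 311.2, 226.0]
ee_rot: [0.056, 0.998, 0.003, 0.005]
contact_force: [-0.1, 0.2, 0.6]
opening: 93.0
grasp_force: 0.0
```

Emit:
play_rows --pt "0 0 0 -0.0024 -0.04 0 1" --pt "0 0 0 -0.0024 -0.04 0 1" --pt "0 0 0 -0.0024 -0.04 0 1" --pt "0 0 0 -0.0024 -0.04 0 1" --pt "0 0 0 -0.0024 -0.04 0 1" --pt "0 0 0 -0.0024 -0.04 0 1" --pt "0 0 0 -0.0024 -0.04 0 1" --pt "0 0 0 -0.0024 -0.04 0 1" --pt "0 0 0 -0.0024 -0.04 0 1" --pt "0 0 0 -0.0024 -0.04 0 1" --pt "0 0 0 -0.0024 -0.04 0 1" --pt "0 0 0 -0.002 -0.04 0 1"

```text
t: 20.4
ee_pos: [484.1, -172.2, 217.4]
ee_rot: [0.056, 0.998, -0.0, 0.0]
contact_force: [0.7, -0.6, 0.8]
opening: 93.3
grasp_force: 0.0
```

```bash
python3 -c "
from h import *
T=cam('top')
m,p,s=comp(cmask(T,'red'),np.array([322,230]));print('red',p,ray(T,p,55))
m,p,s=comp(cmask(T,'yellow'),np.array([170,220]));print('yel',p,s,ray(T,p,85))
go(484,-172,120,83.55)"
```

```text
red [ 89.19753086 111.61728395] [811.64713173 506.32543014  55.        ]
yel [151.48529412 216.40931373] [140 206  25  21 408] [511.38308776 305.05072544  85.        ]
t 20.4 tcp [ 483.3 -177.5  217.3] psi 83.4 tilt [-0.0002 -0.0036] F [-2.3 -2.3  0.1] open 93.1 g 0.0
 az -0.15 then shift -0.0 5.6 97.3
```

Emit:
play_rows --pt "0 0 0 0 0.004 0.03 1" --pt "0 0 0 0 0 0.04 1" --pt "0 0 0 0 0 0.02 1" --pt "0 0 0 0 0 0 1" --pt "0 0 0 0 0 0 1"

```text
t: 20.95
ee_pos: [485.0, -166.5, 127.7]
ee_rot: [0.056, 0.998, 0.0, -0.0]
contact_force: [-0.1, 0.0, 0.8]
opening: 92.9
grasp_force: 0.0
```

```bash
python3 -c "
from h import *
go(484,-172,28.5,83.55)"
```

```text
t 20.9 tcp [ 485.  -166.5  127.7] psi 83.56 tilt [-0.0002  0.0001] F [-0.1  0.   0.8] open 92.9 g 0.0
 az 0.01 then shift 0.4 -5.6 99.2
```

Emit:
play_rows --pt "0 0 0 0 -0.005 0.03 1" --pt "0 0 0 0 0 0.03 1" --pt "0 0 0 0 0 0.028 1" --pt "0 0 0 0 0 0.01 1" --pt "0 0 0 0 0 0 1" --pt "0 0 0 0 0 0 -1" --pt "0 0 0 0 0 0 -1" --pt "0 0 0 0 0 0 -1" --pt "0 0 0 0 0 0 -1" --pt "0 0 0 0 0 0 -1" --pt "0 0 0 0 0 0 -1" --pt "0 0 0 0 0 0 -1"

```text
t: 22.15
ee_pos: [484.7, -171.7, 29.6]
ee_rot: [0.056, 0.998, -0.0, 0.0]
contact_force: [-0.6, 0.9, 4.2]
opening: 55.4
grasp_force: 20.0
```

Emit:
play_rows --pt "0 0 0 0 0 0 -1" --pt "0 0 0 0 0 0 -1" --pt "0 0 0 0 0 -0.01 -1" --pt "0 0 0 0 0 -0.03 -1" --pt "0 0 0 0 0 -0.04 -1" --pt "0 0 0 0 0 -0.04 -1" --pt "0 0 0 0 0 -0.04 -1" --pt "0 0 0 0 0 -0.03 -1" --pt "0 0 0 0 0 0 -1" --pt "0 0 0 0 0 0 -1"

```text
t: 23.15
ee_pos: [484.5, -171.7, 219.2]
ee_rot: [0.056, 0.998, -0.0, 0.0]
contact_force: [-0.5, 0.7, -3.3]
opening: 55.8
grasp_force: 20.0
```

```bash
python3 -c "
from h import *
go(402.1,320.6,220,83.55)"
```

```text
t 23.1 tcp [ 484.5 -171.7  219.2] psi 83.55 tilt [ 0.0006 -0.0004] F [-0.5  0.7 -3.3] open 55.8 g 20.0
 az 0.00 then shift 137.1 479.9 -0.8
```

Emit:
play_rows --pt "0 0 0 0.006 0.02 0 -1" --pt "0 0 0 0.012 0.042 0 -1" --pt "0 0 0 0.012 0.042 0 -1" --pt "0 0 0 0.012 0.042 0 -1" --pt "0 0 0 0.012 0.042 0 -1" --pt "0 0 0 0.012 0.042 0 -1" --pt "0 0 0 0.012 0.042 0 -1" --pt "0 0 0 0.012 0.042 0 -1" --pt "0 0 0 0.012 0.042 0 -1" --pt "0 0 0 0.012 0.042 0 -1" --pt "0 0 0 0.012 0.042 0 -1" --pt "0 0 0 0.012 0.03 0 -1"

```text
t: 24.35
ee_pos: [397.9, 312.5, 216.0]
ee_rot: [0.056, 0.998, -0.001, -0.002]
contact_force: [-0.1, 0.3, -2.7]
opening: 55.8
grasp_force: 20.0
```

Emit:
play_rows --pt "0 0 0 0.011 0.01 0 -1" --pt "0 0 0 0 0 0 -1" --pt "0 0 0 0 0 0 -1" --pt "0 0 0 0 0 0 -1"

```text
t: 24.75
ee_pos: [390.4, 320.8, 218.4]
ee_rot: [0.057, 0.998, -0.001, -0.0]
contact_force: [-0.7, 0.3, -1.9]
opening: 55.5
grasp_force: 20.0
```

```bash
python3 -c "
from h import *
go(402.1,320.6,57.5,83.55)"
```

```text
t 24.8 tcp [390.4 320.8 218.4] psi 83.49 tilt [-0.0007 -0.0011] F [-0.7  0.3 -1.9] open 55.5 g 20.0
 az -0.06 then shift -11.6 1.1 160.9
```

Emit:
play_rows --pt "0 0 0 -0.011 0.001 0 -1" --pt "0 0 0 0 0 0.03 -1" --pt "0 0 0 0 0 0.03 -1" --pt "0 0 0 0 0 0.03 -1" --pt "0 0 0 0 0 0.03 -1" --pt "0 0 0 0 0 0.02 -1" --pt "0 0 0 0 0 0.01 -1" --pt "0 0 0 0 0 0.004 -1" --pt "0 0 0 0 0 0 -1" --pt "0 0 0 0 0 0 -1"

```text
t: 25.75
ee_pos: [402.4, 322.3, 66.6]
ee_rot: [0.056, 0.998, 0.001, 0.001]
contact_force: [-0.3, -0.1, -1.7]
opening: 55.6
grasp_force: 20.0
```

```bash
python3 -c "
from h import *
go(402.1,320.6,57.5,83.55)"
```

```text
t 25.8 tcp [402.4 322.3  66.6] psi 83.54 tilt [0.0019 0.0012] F [-0.3 -0.1 -1.7] open 55.6 g 20.0
 az -0.01 then shift 0.1 -1.7 9.1
```

Emit:
play_rows --pt "0 0 0 0 0 0.003 -1" --pt "0 0 0 0 0 0.002 -1" --pt "0 0 0 0 0 0.002 -1" --pt "0 0 0 0 0 0.001 -1" --pt "0 0 0 0 0 0 -1" --pt "0 0 0 0 0 0 -1"

```text
t: 26.35
ee_pos: [401.3, 321.9, 57.5]
ee_rot: [0.056, 0.998, 0.0, 0.0]
contact_force: [-2.9, -2.2, 4.7]
opening: 55.7
grasp_force: 20.0
```

Emit:
play_rows --pt "0 0 0 0 0 0 1" --pt "0 0 0 0 0 0 1" --pt "0 0 0 0 0 0 1" --pt "0 0 0 0 0 0 1" --pt "0 0 0 0 0 0 1" --pt "0 0 0 0 0 -0.01 1" --pt "0 0 0 0 0 -0.03 1" --pt "0 0 0 0 0 -0.04 1" --pt "0 0 0 0 0 -0.04 1" --pt "0 0 0 0 0 -0.04 1" --pt "0 0 0 0 0 0 1"

```text
t: 27.45
ee_pos: [404.3, 323.8, 225.2]
ee_rot: [0.056, 0.998, 0.003, 0.005]
contact_force: [0.5, 0.5, 0.3]
opening: 92.9
grasp_force: 0.0
```

Emit:
play_rows --pt "0 0 7.9 0 0 0 1" --pt "0 0 7.9 0 0 0 1" --pt "0 0 7.9 0 0 0 1" --pt "0 0 7.9 0 0 0 1" --pt "0 0 7.9 0 0 0 1" --pt "0 0 7.9 0 0 0 1" --pt "0 0 7.9 0 0 0 1" --pt "0 0 7.9 0 0 0 1" --pt "0 0 7.9 0 0 0 1" --pt "0 0 7.9 0 0 0 1" --pt "0 0 7.6 0 0 0 1" --pt "0 0 0 0 0 0 1"

```text
t: 28.65
ee_pos: [401.1, 321.8, 217.2]
ee_rot: [0.726, 0.687, -0.0, -0.0]
contact_force: [-0.0, -0.5, 0.4]
opening: 93.1
grasp_force: 0.0
```

```bash
python3 -c "
from h import *
go(544,0.3,130,-3.1)"
```

```text
t 28.6 tcp [401.1 321.8 217.2] psi -3.17 tilt [-0.0001 -0.0001] F [-0.  -0.5  0.4] open 93.1 g 0.0
 az -0.07 then shift -313.3 160.0 87.2
```

Emit:
play_rows --pt "0 0 0 -0.039 0.02 0 1" --pt "0 0 0 -0.039 0.02 0 1" --pt "0 0 0 -0.039 0.02 0 1" --pt "0 0 0 -0.039 0.02 0 1" --pt "0 0 0 -0.039 0.02 0 1" --pt "0 0 0 -0.039 0.02 0 1" --pt "0 0 0 -0.039 0.02 0 1" --pt "0 0 0 -0.039 0.02 0 1" --pt "0 0 0 0 0 0.04 1" --pt "0 0 0 0 0 0.04 1" --pt "0 0 0 0 0 0 1" --pt "0 0 0 0 0 0 1"

```text
t: 29.85
ee_pos: [543.7, 1.9, 137.1]
ee_rot: [0.725, 0.689, -0.001, -0.001]
contact_force: [-0.6, -0.5, 0.4]
opening: 93.0
grasp_force: 0.0
```

```bash
python3 -c "
from h import *
go(544,0.3,25.5,-3.1)
T=cam('top')
a=cv2.resize(T['frame'][160:300,85:225,::-1],None,fx=4,fy=4,interpolation=cv2.INTER_CUBIC);cv2.imwrite('pics/t3.png',a)"
```

```text
t 29.9 tcp [543.7   1.9 137.1] psi -2.91 tilt [-0.0021  0.0002] F [-0.6 -0.5  0.4] open 93.0 g 0.0
 az 0.19 then shift -1.6 0.3 111.6
```

View pics/t3.png

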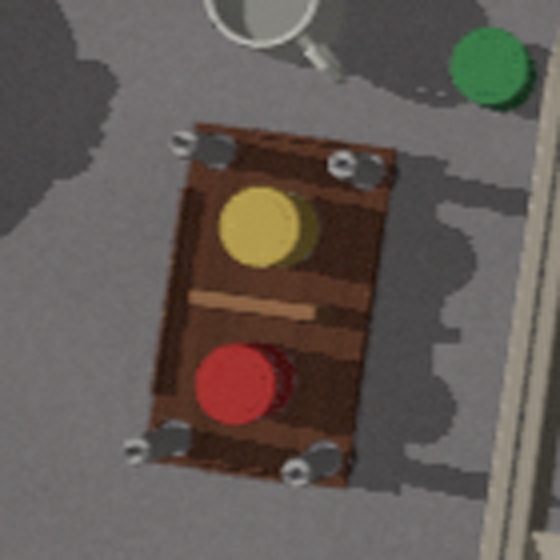

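The dark tray is loaded correctly: yellow at (260,227) far, red at (236,384) near, shoulders at (184,143), (343,164), (138,450) and (296,472). Next I'll grasp the light tray.

Emit:
play_rows --pt "0 0 0 -0.0015 0 0.03 1" --pt "0 0 0 0 0 0.03 1" --pt "0 0 0 0 0 0.03 1" --pt "0 0 0 0 0 0.02 1" --pt "0 0 0 0 0 0 1" --pt "0 0 0 0 0 0 -1" --pt "0 0 0 0 0 0 -1" --pt "0 0 0 0 0 0 -1" --pt "0 0 0 0 0 0 -1" --pt "0 0 0 0 0 0 -1" --pt "0 0 0 0 0 0 -1" --pt "0 0 0 0 0 0 -1" --newtons 40

```text
t: 31.1
ee_pos: [544.3, 0.3, 27.1]
ee_rot: [0.726, 0.688, -0.0, -0.0]
contact_force: [0.1, -0.5, 0.4]
opening: 41.6
grasp_force: 0.0
```

Emit:
play_rows --pt "0 0 0 0 0 0 -1" --pt "0 0 0 0 0 0 -1" --pt "0 0 0 0 0 0 -1" --pt "0 0 0 0 0 0 -1" --pt "0 0 0 0 0 0 -1" --pt "0 0 0 0 0 0 -1" --pt "0 0 0 0 0 0 -1"

```text
t: 31.8
ee_pos: [544.1, 0.3, 27.0]
ee_rot: [0.726, 0.688, -0.0, -0.0]
contact_force: [-2.3, -0.4, 1.4]
opening: 11.7
grasp_force: 40.0
```

Run:
```python
from h import *
go(456,314.2,225,-6.45)
T=cam('top')
def cr(p,o,f): return (np.array(p,float)+.5)/f-.5+np.array(o)
P=np.array([ray(T,cr(p,(85,160),4),115)[:2] for p in((184,143),(343,164),(138,450),(296,472))])
x=(P[0]+P[1]-P[2]-P[3])/2;y=(P[0]+P[2]-P[1]-P[3])/2
print(P.mean(0),np.hypot(*x),np.hypot(*y),np.degrees([np.arctan2(x[1],x[0]),np.arctan2(-y[0],y[1])]))
```

```text
t 31.8 tcp [5.441e+02 3.000e-01 2.700e+01] psi -3.04 tilt [-0.0006  0.    ] F [-2.3 -0.4  1.4] open 11.7 g 40.0
 az 3.41 then shift 302.0 -122.8 -198.0
[456.66847483 313.77286616] 209.29318481577508 109.11053431775522 [-6.38290263 -6.27676429]
```

Emit:
play_rows --pt "0 0 0 0 0 -0.01 -1" --pt "0 0 0 0 0 -0.03 -1" --pt "0 0 0 0 0 -0.04 -1" --pt "0 0 0 0 0 -0.04 -1" --pt "0 0 0 0 0 -0.04 -1" --pt "0 0 0 0 0 -0.03 -1" --pt "0 0 3.4 0 0 -0.01 -1" --pt "0 0 0 0.02 -0.008 0 -1" --pt "0 0 0 0.04 -0.016 0 -1" --pt "0 0 0 0.04 -0.016 0 -1" --pt "0 0 0 0.04 -0.016 0 -1" --pt "0 0 0 0.04 -0.016 0 -1"

```text
t: 33.05
ee_pos: [492.4, 188.7, 227.6]
ee_rot: [0.746, 0.666, 0.0, 0.0]
contact_force: [0.9, 0.1, -3.1]
opening: 11.8
grasp_force: 40.0
```

Emit:
play_rows --pt "0 0 0 0.04 -0.016 0 -1" --pt "0 0 0 0.04 -0.016 0 -1" --pt "0 0 0 0.03 -0.014 0 -1" --pt "0 0 0 0.012 -0.005 0 -1" --pt "0 0 0 0 0 0 -1" --pt "0 0 0 0 0 0 -1" --pt "0 0 0 0 0 0 -1"

```text
t: 33.75
ee_pos: [456.6, 313.0, 227.2]
ee_rot: [0.746, 0.666, -0.0, 0.0]
contact_force: [-0.4, 0.7, -2.6]
opening: 12.0
grasp_force: 40.0
```

```bash
python3 -c "
from h import *
go(456,314.2,185,-6.4)
T=cam('top');S=cam('scene')
a=cv2.resize(T['frame'][150:310,70:230,::-1],None,fx=3.6,fy=3.6,interpolation=cv2.INTER_CUBIC);
b=cv2.resize(S['frame'][40:180,260:400,::-1],None,fx=4,fy=4,interpolation=cv2.INTER_CUBIC);
cv2.imwrite('pics/t4.png',a);cv2.imwrite('pics/s4.png',b)"
```

```text
t 33.8 tcp [456.6 313.  227.2] psi -6.52 tilt [ 0.0002 -0.0005] F [-0.4  0.7 -2.6] open 12.0 g 40.0
 az -0.12 then shift 1.1 -0.8 42.2
```

View pics/t4.png

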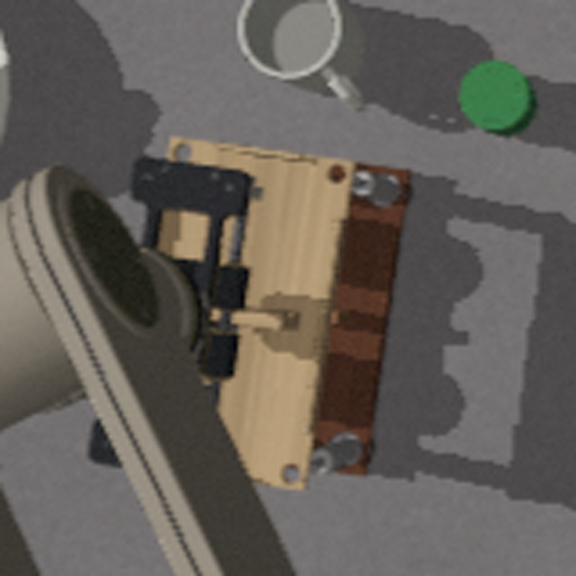

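The light tray's holes show at (183,151), (337,173) and (291,474). I'll compare them with the shoulder centres.

```bash
python3 -c "
from h import *
T=cam('top')
q=[ray(T,(np.array(p)+.5)/3.6-.5+np.array([70,150]),205)[:2] for p in((183,151),(337,173),(291,474))]
x=q[1]-q[2];y=q[0]-q[1];c=(q[0]+q[2])/2
print(c,np.hypot(*x),np.hypot(*y),np.degrees([np.arctan2(x[1],x[0]),np.arctan2(-y[0],y[1])]))
print(env.get_state()['ee_pos'])"
```

```text
[458.17065823 313.1920043 ] 210.8597292986183 110.12452843496165 [-6.57688929 -6.84445617]
[456.60699668 313.15317906 227.19925054]
```

Emit:
play_rows --pt "0 0 -0.1 0.001 -0.0013 0 -1" --pt "0 0 0 0 0 0.02 -1" --pt "0 0 0 0 0 0.02 -1" --pt "0 0 0 0 0 0.01 -1" --pt "0 0 0 0 0 0.003 -1" --pt "0 0 0 0 0 0 -1" --pt "0 0 0 0 0 0 -1" --pt "0 0 0 0 0 0 -1"

```text
t: 34.7
ee_pos: [455.5, 315.7, 175.4]
ee_rot: [0.745, 0.667, 0.001, 0.0]
contact_force: [-1.0, 0.6, -3.9]
opening: 11.3
grasp_force: 40.0
```

```bash
python3 -c "
from h import *
go(455.3,314.2,142,-6.42)
T=cam('top');S=cam('scene')
a=cv2.resize(T['frame'][175:300,95:185,::-1],None,fx=4.4,fy=4.4,interpolation=cv2.INTER_CUBIC);
b=cv2.resize(S['frame'][70:195,295:385,::-1],None,fx=4.4,fy=4.4,interpolation=cv2.INTER_CUBIC);
cv2.imwrite('pics/ts5.png',np.hstack([a,b]))"
```

```text
t 34.7 tcp [455.5 315.7 175.4] psi -6.35 tilt [0.0016 0.0009] F [-1.   0.6 -3.9] open 11.3 g 40.0
 az 0.07 then shift -1.5 -0.1 33.4
```

View pics/ts5.png

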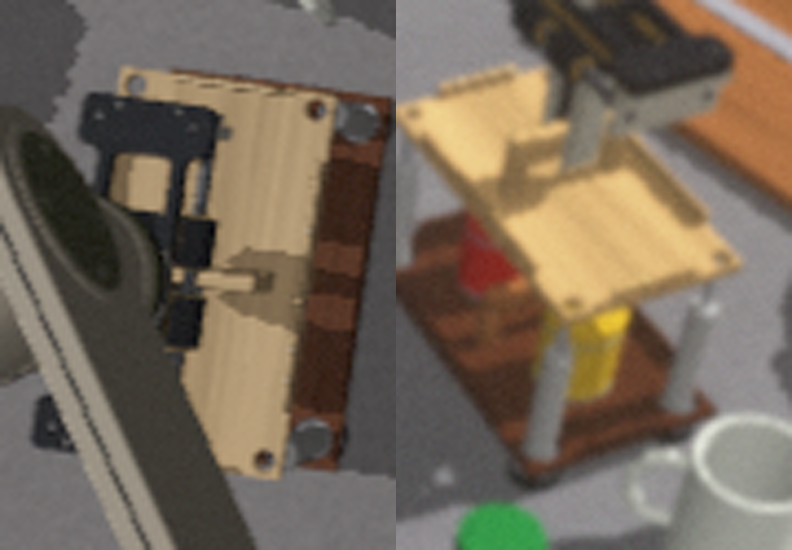

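Over the holes at (316,110) and (264,459) the pin tips show roughly centred, and the tray is level about 7 mm above them. Lowering gently.

Emit:
play_rows --pt "0 0 0 -0.001 0 0 -1" --pt "0 0 0 0 0 0.004 -1" --pt "0 0 0 0 0 0.004 -1" --pt "0 0 0 0 0 0.004 -1" --pt "0 0 0 0 0 0.004 -1" --pt "0 0 0 0 0 0 -1" --pt "0 0 0 0 0 0 -1"

```text
t: 35.5
ee_pos: [454.7, 314.3, 157.9]
ee_rot: [0.745, 0.667, -0.0, -0.0]
contact_force: [0.8, -0.4, -3.1]
opening: 11.9
grasp_force: 40.0
```

```bash
python3 -c "
from h import *
go(455.3,314.2,142,-6.42);print(env.get_state()['torque'])"
```

```text
t 35.5 tcp [454.7 314.3 157.9] psi -6.34 tilt [-0.0004 -0.0002] F [ 0.8 -0.4 -3.1] open 11.9 g 40.0
 az 0.08 then shift -0.0 0.6 15.9
[-0.11115933  0.04149162  0.01328726]
```

Emit:
play_rows --pt "0 0 0 0 0 0.004 -1" --pt "0 0 0 0 0 0.004 -1" --pt "0 0 0 0 0 0.003 -1" --pt "0 0 0 0 0 0.002 -1" --pt "0 0 0 0 0 0.001 -1" --pt "0 0 0 0 0 0.001 -1" --pt "0 0 0 0 0 0 -1" --pt "0 0 0 0 0 0 -1"

```text
t: 36.3
ee_pos: [454.8, 314.4, 143.3]
ee_rot: [0.745, 0.667, 0.0, 0.0]
contact_force: [-1.0, -0.8, -3.9]
opening: 11.5
grasp_force: 40.0
```

```bash
python3 -c "
from h import *
go(455.3,314.2,142,-6.42);print(env.get_state()['torque'])"
```

```text
t 36.3 tcp [454.8 314.4 143.3] psi -6.34 tilt [0.0002 0.0001] F [-1.  -0.8 -3.9] open 11.5 g 40.0
 az 0.08 then shift -0.1 0.5 1.3
[-0.07812231  0.09518214 -0.00495499]
```

Emit:
play_rows --pt "0 0 0 0 0 0.001 -1" --pt "0 0 0 0 0 0.001 -1" --pt "0 0 0 0 0 0 -1" --pt "0 0 0 0 0 0 -1"

```text
t: 36.7
ee_pos: [455.0, 314.5, 142.0]
ee_rot: [0.745, 0.667, 0.0, 0.0]
contact_force: [-4.1, -1.3, 6.5]
opening: 11.5
grasp_force: 40.0
```

Emit:
play_rows --pt "0 0 0 0 0 0 1" --pt "0 0 0 0 0 0 1" --pt "0 0 0 0 0 0 1" --pt "0 0 0 0 0 0 1" --pt "0 0 0 0 0 0 1" --pt "0 0 0 0 0 -0.01 1" --pt "0 0 0 0 0 -0.03 1" --pt "0 0 0 0 0 -0.04 1" --pt "0 0 0 0 0 -0.02 1" --pt "0 0 0 0 0 0 1" --pt "0 0 0 0 0 0 1"

```text
t: 37.8
ee_pos: [455.0, 314.4, 241.5]
ee_rot: [0.745, 0.667, 0.001, 0.0]
contact_force: [-0.2, 0.5, -1.1]
opening: 91.8
grasp_force: 0.0
```

```bash
python3 -c "
from h import *
go(653.5,-172,130,-6.42)
S=cam('scene')
b=cv2.resize(S['frame'][60:200,270:400,::-1],None,fx=4,fy=4,interpolation=cv2.INTER_CUBIC);
cv2.imwrite('pics/s6.png',b)"
```

```text
t 37.8 tcp [455.  314.4 241.5] psi -6.35 tilt [0.001  0.0005] F [-0.2  0.5 -1.1] open 91.8 g 0.0
 az 0.07 then shift -461.2 251.6 111.5
```

View pics/s6.png

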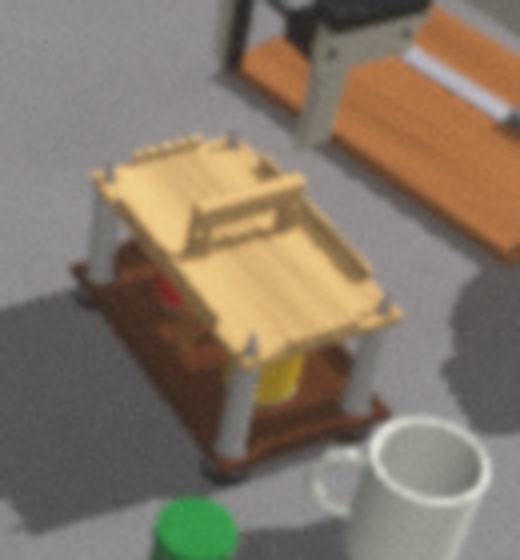

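The light tray is home, with pins through all four corners. On to the blue tin.

Emit:
play_rows --pt "0 0 0 -0.0384 0.021 0 1" --pt "0 0 0 -0.0384 0.021 0 1" --pt "0 0 0 -0.0384 0.021 0 1" --pt "0 0 0 -0.0384 0.021 0 1" --pt "0 0 0 -0.0384 0.021 0 1" --pt "0 0 0 -0.0384 0.021 0 1" --pt "0 0 0 -0.0384 0.021 0 1" --pt "0 0 0 -0.0384 0.021 0 1" --pt "0 0 0 -0.0384 0.021 0 1" --pt "0 0 0 -0.0384 0.021 0 1" --pt "0 0 0 -0.0384 0.021 0 1" --pt "0 0 0 -0.0384 0.02 0 1"

```text
t: 39.05
ee_pos: [652.8, -172.8, 238.5]
ee_rot: [0.745, 0.667, -0.001, -0.002]
contact_force: [0.9, 0.3, 0.2]
opening: 92.8
grasp_force: 0.0
```

Emit:
play_rows --pt "0 0 0 0 0 0.04 1" --pt "0 0 0 0 0 0.04 1" --pt "0 0 0 0 0 0.03 1" --pt "0 0 0 0 0 0 1" --pt "0 0 0 0 0 0 1"

```text
t: 39.55
ee_pos: [652.2, -170.9, 129.7]
ee_rot: [0.745, 0.667, -0.001, -0.002]
contact_force: [0.6, 0.0, 0.6]
opening: 93.0
grasp_force: 0.0
```

```bash
python3 -c "
from h import *
go(653.5,-172,28.5,-6.42)"
```

```text
t 39.5 tcp [ 652.2 -170.9  129.7] psi -6.34 tilt [-0.0033  0.0012] F [0.6 0.  0.6] open 93.0 g 0.0
 az 0.08 then shift -0.9 1.5 101.2
```

Emit:
play_rows --pt "0 0 0 -0.001 0.001 0.03 1" --pt "0 0 0 0 0 0.03 1" --pt "0 0 0 0 0 0.03 1" --pt "0 0 0 0 0 0.01 1" --pt "0 0 0 0 0 0 1" --pt "0 0 0 0 0 0 -1" --pt "0 0 0 0 0 0 -1" --pt "0 0 0 0 0 0 -1" --pt "0 0 0 0 0 0 -1" --pt "0 0 0 0 0 0 -1" --pt "0 0 0 0 0 0 -1" --pt "0 0 0 0 0 0 -1" --newtons 20

```text
t: 40.75
ee_pos: [654.5, -172.6, 31.7]
ee_rot: [0.745, 0.667, 0.0, 0.0]
contact_force: [-0.1, 0.7, 3.4]
opening: 55.6
grasp_force: 20.0
```

Emit:
play_rows --pt "0 0 0 0 0 0 -1" --pt "0 0 0 0 0 0 -1" --pt "0 0 0 0 0 -0.01 -1" --pt "0 0 0 0 0 -0.03 -1" --pt "0 0 0 0 0 -0.04 -1" --pt "0 0 0 0 0 -0.04 -1" --pt "0 0 0 0 0 -0.04 -1" --pt "0 0 0 0 0 -0.04 -1" --pt "0 0 0 0 0 -0.04 -1" --pt "0 0 0 0 0 -0.02 -1" --pt "0 0 0 0 0 0 -1" --pt "0 0 0 0 0 0 -1"

```text
t: 41.95
ee_pos: [654.0, -172.4, 290.2]
ee_rot: [0.745, 0.667, -0.0, -0.0]
contact_force: [-0.2, 0.5, -2.3]
opening: 55.8
grasp_force: 20.0
```

```bash
python3 -c "
from h import *
go(402.1,320.6,285,83.55)"
```

```text
t 42.0 tcp [ 654.  -172.4  290.2] psi -6.35 tilt [-0.0008  0.0003] F [-0.2  0.5 -2.3] open 55.8 g 20.0
 az -89.90 then shift 305.6 461.6 5.2
```

Emit:
play_rows --pt "0 0 -4 0 0 0 -1" --pt "0 0 -8 0 0 0 -1" --pt "0 0 -8 0 0 0 -1" --pt "0 0 -8 0 0 0 -1" --pt "0 0 -8 0 0 0 -1" --pt "0 0 -8 0 0 0 -1" --pt "0 0 -8 0 0 0 -1" --pt "0 0 -8 0 0 0 -1" --pt "0 0 -8 0 0 0 -1" --pt "0 0 -8 0 0 0 -1" --pt "0 0 -8 0 0 0 -1" --pt "0 0 -5.9 0 0 0 -1"

```text
t: 43.15
ee_pos: [652.9, -172.1, 287.2]
ee_rot: [0.053, 0.999, 0.001, -0.003]
contact_force: [-0.1, -0.2, -1.6]
opening: 55.6
grasp_force: 20.0
```

Emit:
play_rows --pt "0 0 0 0.01 0.015 0 -1" --pt "0 0 0 0.02 0.03 0 -1" --pt "0 0 0 0.027 0.04 0 -1" --pt "0 0 0 0.027 0.04 0 -1" --pt "0 0 0 0.027 0.04 0 -1" --pt "0 0 0 0.027 0.04 0 -1" --pt "0 0 0 0.027 0.04 0 -1" --pt "0 0 0 0.027 0.04 0 -1" --pt "0 0 0 0.027 0.04 0 -1" --pt "0 0 0 0.027 0.04 0 -1" --pt "0 0 0 0.02 0.03 0 -1" --pt "0 0 0 0.01 0.015 0 -1"

```text
t: 44.35
ee_pos: [423.0, 267.9, 288.0]
ee_rot: [0.055, 0.998, -0.001, -0.002]
contact_force: [0.2, -0.4, -1.5]
opening: 55.4
grasp_force: 20.0
```

```bash
python3 -c "
from h import *
go(402.1,320.6,154,83.55)"
```

```text
t 44.4 tcp [423.  267.9 288. ] psi 83.71 tilt [-0.0047 -0.0014] F [ 0.2 -0.4 -1.5] open 55.4 g 20.0
 az 0.16 then shift 26.7 50.1 134.0
```

Emit:
play_rows --pt "0 0 0 0.013 0.025 0 -1" --pt "0 0 0 0.013 0.024 0 -1" --pt "0 0 0 0 0 0 -1" --pt "0 0 0 0 0 0.03 -1" --pt "0 0 0 0 0 0.04 -1" --pt "0 0 0 0 0 0.03 -1" --pt "0 0 0 0 0 0.015 -1" --pt "0 0 0 0 0 0.005 -1" --pt "0 0 0 0 0 0 -1" --pt "0 0 0 0 0 0 -1" --pt "0 0 0 0 0 0 -1"

```text
t: 45.45
ee_pos: [406.7, 318.1, 173.0]
ee_rot: [0.056, 0.998, 0.001, 0.001]
contact_force: [0.4, 0.2, -1.6]
opening: 55.6
grasp_force: 20.0
```

```bash
python3 -c "
from h import *
go(402.1,320.6,154,83.55)"
```

```text
t 45.5 tcp [406.7 318.1 173. ] psi 83.55 tilt [0.0025 0.0016] F [ 0.4  0.2 -1.6] open 55.6 g 20.0
 az 0.00 then shift 4.8 2.0 19.0
```

Emit:
play_rows --pt "0 0 0 0.004 0.002 0 -1" --pt "0 0 0 0 0 0.006 -1" --pt "0 0 0 0 0 0.004 -1" --pt "0 0 0 0 0 0.002 -1" --pt "0 0 0 0 0 0.002 -1" --pt "0 0 0 0 0 0 -1" --pt "0 0 0 0 0 0 -1"

```text
t: 46.15
ee_pos: [401.9, 319.9, 157.1]
ee_rot: [0.056, 0.998, -0.0, -0.0]
contact_force: [0.1, -0.1, -2.2]
opening: 55.9
grasp_force: 20.0
```

```bash
python3 -c "
from h import *
go(402.1,320.6,154,83.55)"
```

```text
t 46.1 tcp [401.9 319.9 157.1] psi 83.55 tilt [-0.0001 -0.0001] F [ 0.1 -0.1 -2.2] open 55.9 g 20.0
 az 0.00 then shift -0.1 0.7 3.1
```

Emit:
play_rows --pt "0 0 0 0 0 0.001 -1" --pt "0 0 0 0 0 0.001 -1" --pt "0 0 0 0 0 0.001 -1" --pt "0 0 0 0 0 0 -1" --pt "0 0 0 0 0 0 -1"

```text
t: 46.65
ee_pos: [402.0, 320.0, 154.6]
ee_rot: [0.056, 0.998, 0.0, 0.0]
contact_force: [-1.2, -1.6, 3.0]
opening: 55.9
grasp_force: 20.0
```

Contact. Release and back off.

Emit:
play_rows --pt "0 0 0 0 0 0 1" --pt "0 0 0 0 0 0 1" --pt "0 0 0 0 0 0 1" --pt "0 0 0 0 0 0 1" --pt "0 0 0 0 0 0 1" --pt "0 0 0 0 0 -0.01 1" --pt "0 0 0 0 0 -0.03 1" --pt "0 0 0 0 0 -0.04 1" --pt "0 0 0 0 0 -0.04 1" --pt "0 0 0 0 0 -0.01 1" --pt "0 0 0 0 0 0 1" --pt "0 0 0 0 0 0 1"

```text
t: 47.85
ee_pos: [401.6, 319.8, 283.3]
ee_rot: [0.056, 0.998, -0.0, -0.0]
contact_force: [0.3, -0.4, -0.4]
opening: 92.9
grasp_force: 0.0
```

Emit:
play_rows --pt "0 0 0 0 -0.04 0 1" --pt "0 0 0 0 -0.04 0 1" --pt "0 0 0 0 -0.04 0 1" --pt "0 0 0 0 -0.04 0 1" --pt "0 0 0 0 -0.04 0 1" --pt "0 0 0 0 -0.04 0 1" --pt "0 0 0 0 0 0 1" --pt "0 0 0 0 0 0 1" --pt "0 0 0 0 0 0 1"

```text
t: 48.75
ee_pos: [374.6, 82.1, 283.0]
ee_rot: [0.056, 0.998, 0.0, -0.001]
contact_force: [0.1, -0.0, 0.5]
opening: 93.4
grasp_force: 0.0
```

```bash
python3 -c "
from h import *
T=cam('top');S=cam('scene')
a=cv2.resize(T['frame'][160:310,85:185,::-1],None,fx=4,fy=4,interpolation=cv2.INTER_CUBIC);
b=cv2.resize(S['frame'][60:210,290:390,::-1],None,fx=4,fy=4,interpolation=cv2.INTER_CUBIC);
cv2.imwrite('pics/end.png',np.hstack([a,b]))
print(env.get_state()['contact_force'])"
```

```text
[0.21030094 0.79447795 0.1684371 ]
```

View pics/end.png

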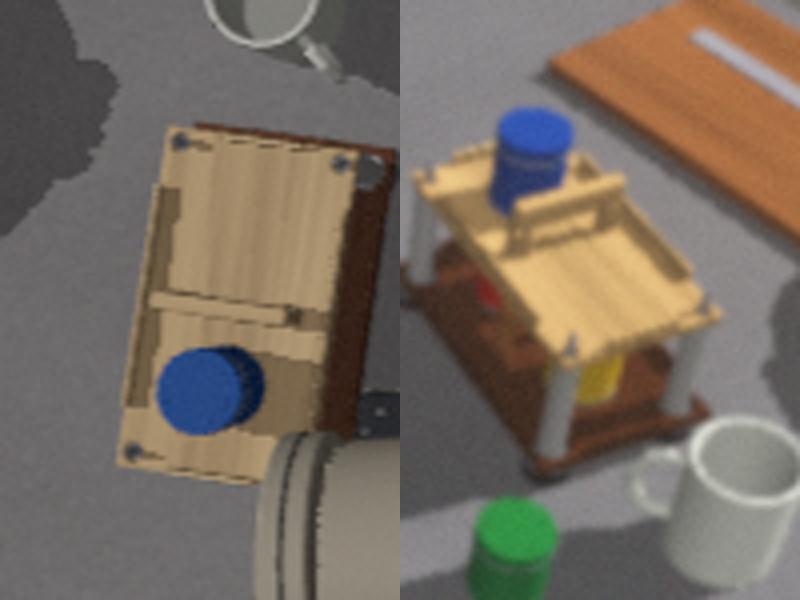

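The blue tin stands upright on the near half of the level light tray (top (205,390), scene (530,160)), and the tins below are in place.

```bash
python3 -c "
from workcell import env
print(env.finish_job())"
```

```text
the job is handed in; nothing more can be done
None
```

I assembled the rack, stood the red (near) and yellow (far) tins on the dark tray and the blue tin on the near half of the light tray, released everything and handed the job in at about 49 s; the hand-in returned no verdict, but the last pictures show both trays level and the tins in place.

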